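# Load a well plate into the bench reader and latch it

### The job

Push the black 96-well plate flat along the bench into the reader's guide channel, under the fixed read head, until it is fully home against the rear stop. Then, with the plate home, swing the retaining latch at the mouth fully shut behind it with a fingertip. Only push, gently: the plate must never be lifted or tipped against the lenses, and the things standing round about are to be left alone.

Things in the scene. Friction and masses are not known exactly. Their poses are not given: they have to be found in the camera images.
- plate: Loose black 96-well plate lying flat on the bench: 127.8 long (its x), 85.5 wide (its y), 14.4 mm high, 0.08 to 0.17 kg; upright sides, to be pushed up to 10 mm above the bench. Origin: centre of its underside. Either short end may go in first. It starts outside the channel, 230 to 262 mm short of home, 6 to 24 mm off line towards the robot and turned by up to 0.25 rad.
- reader: Fixed plate reader on the bench; only its latch moves. Origin: on the bench, where the centre of the plate's underside is when home. Its x is the way in (roughly the robot's right), its y points roughly away from the robot, z up. White box at the back to x = +136 mm, 62 mm high; grey cheeks outside the rails, x = -30 mm onward, 52 mm high, y = -65 to +65 mm. The plate slides on the bench itself.
- stop (a point): Middle of the rear stop's front face, at (63.9, 0) mm in the reader's frame, 6 mm above the bench; the stop is 12 mm high. When the plate touches it, the plate's trailing end is at x = -63.9 mm.
- far_rail (a point): Tip of the far (+y) dark metal rail's flared start, at (-140, 59) mm in the reader's frame. The rail is 10 mm high and smooth, its inner face at y = +44.3 mm; between x = -140 and -95 mm the face leans outward by 15 mm.
- near_rail (a point): Tip of the near (-y) dark metal rail's flared start, at (-64, -52) mm in the reader's frame. The rail is 10 mm high and smooth, its inner face at y = -44.3 mm; between x = -64 and -40 mm the face leans outward by 8 mm. So the channel is 88.6 mm wide, 3 mm wider than the plate.
- read_head: The read head: a fixed bridge across the channel, x = -30 to +30 mm in the reader's frame, 128 mm wide, top 58 mm above the bench; the eight lenses on its underside are 18.4 mm above the bench, 4 mm above the plate. Origin and axes as reader.
- latch (a joint): Flat dark steel arm turning level about a pivot at the near side of the mouth. Radians: 0 = shut, at a stop (arm along the reader's +y, 2.6 mm behind the trailing end of a plate that is home); grows counter-clockwise seen from above; at 1.57 it points along the reader's -x. Starts open, 1.25 to 1.5 (limit 1.9); stays where left; 0.5 N at the pin moves it. Shuts only if the plate is home.
- latch_pivot (a point): The latch's pivot axis, at (-71.5, -66) mm in the reader's frame, 8 mm above the bench; the pivot's head is 16.5 mm high.
- latch_pin (a point): Middle of the latch's black upright pin, 12 mm in diameter, standing 4 to 28 mm above the bench, 50 mm from the pivot at the end of the arm (arm 10 mm wide, 4 to 12 mm above the bench).
- blue_vial: Bystander: white vial with a blue screw cap, 30 mm in diameter, 56 mm high, upright at the bench's front edge at the reader's back end. Origin: centre of its underside.
- amber_vial: Bystander: amber vial with a crimped cap, 39 mm in diameter, 77 mm high, upright beyond the plate. Origin: centre of its underside.
- marker: Bystander: black and white marker pen, 141 mm long, 15 mm thick, lying beyond the plate. Origin: its middle, on the bench.
- tape: Bystander: roll of masking tape lying flat, 96 mm in diameter, 18 mm high, beyond the plate on the left. Origin: centre of its underside.
- visor (a point): Middle of the lower front edge of the glass visor of the fixed hood round the bench, 0.47 m above the bench; the visor rises from there away from the robot. The hood's upright side panels stand 0.4 m to the left and to the right of this point; their front edges are 0.165 m nearer to the robot than it is and 0.3 m high. Keep the arm clear of all these.

How it is judged:
On the way:
1. the plate lies flat under the read head, fully home against the rear stop, while the latch is still open (x of plate in the frame of reader above -0.003 m and y of plate in the frame of reader between -0.004 and 0.004 m and angle between the x axis of plate and the x axis of reader, either way round below 0.04 rad and value of joint latch above 1 rad), for 0.2 s.
At the end, for the whole second after the job is handed in: The plate is at rest, flat in the channel, within 3.5 mm of the rear stop and square to it (0.04 rad), and the latch is shut behind it (within 0.08 rad of its stop) (value of joint latch below 0.08 rad and x of plate in the frame of reader above -0.0035 m and y of plate in the frame of reader between -0.004 and 0.004 m and angle between the x axis of plate and the x axis of reader, either way round below 0.04 rad and height (world z) of plate below 0.003 m and angle between plate's own z axis and vertical below 0.03 rad and linear speed of plate below 0.01 m/s); the robot touches nothing.
It fails at once if the plate is lifted off the bench (6 mm) or tipped (0.08 rad) (height (world z) of plate above 0.006 m or angle between plate's own z axis and vertical above 0.08 rad).
It fails at once if the plate is pressed against the read head (over 2 N) (contact force between plate and read_head above 2 N).
It fails at once if the plate, the latch or the reader is pushed roughly (over 40 N) (contact force between the fingers and plate above 40 N or contact force between the fingers and reader above 40 N).
It fails at once if a bystander is moved (15 mm) or tipped over (distance of any of blue_vial, amber_vial, marker, tape from where it was at the start of the episode above 0.015 m or angle between any of blue_vial, amber_vial's own z axis and vertical above 0.5 rad).
It also fails if it takes over 67 s, if anything falls off the work surface, if the arm or the gripper's body presses on something with over 40 N, if the wrist force passes 120 N, or if a joint passes its speed limit or range.

### The arm

A 6-joint arm with a two-finger parallel gripper is mounted at the origin on a cart in front of the work surface, level with it; the furniture and walls round the work are solid. World frame = base frame: x ahead of the robot, y to its left, z up, the work surface at z = 0. Lengths are in m, angles in rad, forces in N, time in s.
With the tool pointing down it reaches from about 0.325 to 0.925 m from the base axis. Payload 3.1 kg.
Tool frame: the origin (TCP) lies between the finger pads; the fingertips stand ctrl.nose_length ahead of it and the grasp point (between the pads) is the TCP (ctrl.nose_length is the distance from the TCP to the fingertips, in m); x points along the fingers, z is the direction in which the jaws open and shut, and the axes are right-handed (so a half turn about x gives the same grasp; the last joint's range is limited). The gripper opens to 85 mm and grips with 20 to 120 N. Pads are 22 mm wide; open, the fingers measure 114 mm over their backs; the gripper's body (76 mm by 85 mm) begins 54 mm behind the grasp point. The pads swing forward as they close: fully open they stand 13 mm farther back than shut.
Start: joints at [-1.326, 0.217, 1.613, -0, 1.311, -0.112], TCP at [0.218, -0.586, 0.25] pointing down, gripper open.
Joint ranges: [-2.75, 2.75], [-0.78, 2.1], [0.31, 2.55], [-1.13, 4.27], [0.13, 2.63], [-2.58, 2.58]. Speed limits (rad/s): [2.79, 2.79, 3.14, 3.14, 3.14, 3.14].

### API

Orientations are given as a 3x3 rotation matrix whose columns are the frame's x, y, z axes.
In Python, from station import ctrl gives the robot as it stands.
- The arm moves only by the tool step_arm, never from a script. Its argument "motion" is a list of rows, each a list of 7 numbers: the shift along the tool's x, y, z in m, then the turn, a rotation vector about the tool's x, y, z in degrees, then the finger opening in m, from 0 to 0.0854. In form: [[dx, dy, dz, wx, wy, wz, gripper], ...]. A call has 1 to 5 rows; each row is the pose to reach, as a shift and turn from the pose measured when the call began, along the tool's axes at that moment; what a row does not reach only later rows make up. A row lasts 1/12 s, in which the tool goes at most 41.7 mm and 7.16 degrees, less where a joint would pass 70% of its speed; a pose out of reach is approached as far as the arm can. A call with a gripper value outside its range is refused whole. The fingers move at their own pace and stop on an object; "force" is the grip in N (left out, the last holds). Time passes only in rows, so rows that repeat a pose let the fingers close. It gives the time, the measured TCP pose, the force and the opening at its end, in the units of the state.
- ctrl.read_state(): the state, without advancing time (a new reading comes with each control period).
- ctrl.snapshot(name): name is "side" or "top"; returns a dict with "color" (384x512x3 uint8, red, green, blue), "range_z" (384x512 float32, m along the optical axis (not along the pixel's ray), 0 where there is no reading), "fov_y" (degrees; the focal length in pixels is half the picture's height over the tangent of half this angle, whatever the lens; pixels are square), "cx", "cy" (the principal point, pixels), "k1" (the pictures are not rectified: a ray, as slopes to the right and down, at radius r is drawn at 1 + k1 r^2 times it, then the intrinsics apply), "pose" (4x4, takes a point from camera to world coordinates). Camera axes: x right, y down, z forward; pixel columns grow to the right and rows downward; lengths in m; the calibration is good to about 2 mm. A picture is of the moment at which its call begins.
- ctrl.finish_job(): hands the job in, once; it reports no verdict.
Trained networks look in a picture, given as the dict that the camera call returned (one of the last four; its "shot" number tells which), for a name from the list of things; names that differ only in an ending like _2 or _b are one class to them, and where a whole thing is asked for, a point or a joint stands for the part that bears it (a point fixed in the world has none). Each returns a list of dicts, best first, with "p" (0 to 1); they miss things now and then, are a little off and sometimes report something else, mostly with a low value. They report only what shows in the picture. A call takes as long as a camera call.
- ctrl.outline_of(name, picture): "mask" (384x512 bool, what is visible of it) and "at" ([row, column] in pixels, amid what is visible of it).
The state is a dict: "time_s": time; "joint_pos": joint angles; "joint_vel": joint speeds; "effort": joint torques, N m; "position": TCP position; "tcp_rot": TCP orientation; "force": force on the tool from outside, world axes, zero at the start; "wrist_torque": the same for the moment, N m; "finger_gap": opening from 0.0 (shut) to 1.0 (fully open).
Only numpy, scipy, OpenCV 4.12 (cv2) and the standard library are available. Lean on these libraries where they do the work, as an engineer would, in place of code of your own. Each camera call takes 0.05 s, during which the arm holds its last target. There are 200 camera calls.

## Working session

There is one attempt and no reset: what is moved stays moved. The work goes in short steps, Python scripts to look and compute and a tool call to move; the robot and the scene stay as the last step left them, time stands still between calls to the robot, and variables do not carry over. Pictures are saved under pics/ and viewed, on a budget of 10 in all, crops included, one or two more only if the job needs it, and the job is handed in when it is done.

Besides the shell and the picture viewer there is one more tool, called in YAML: its name, and indented under it one key for each argument. step_arm: Moves the arm, as the interface text tells. Its arguments: {"type":"object","properties":{"motion":{"type":"array","items":{"type":"array","items":{"type":"number"}}},"force":{"type":"number"}},"required":["motion"]}

```bash
mkdir -p pics; ls; cat > h.py <<'E'
import numpy as np, cv2
from station import ctrl
def snap(n): return ctrl.snapshot(n)
def K(s):
    f=s["color"].shape[0]/2/np.tan(np.radians(s["fov_y"])/2); return f
def ray(s,uv):
    f=K(s); A=np.array([[f,0,s["cx"]],[0,f,s["cy"]],[0,0,1.]])
    uv=np.asarray(uv,float).reshape(-1,2)
    p=(uv-[s["cx"],s["cy"]])/f; q=p.copy()
    for _ in range(30): q=p/(1+s["k1"]*(q**2).sum(1,keepdims=True))
    return np.c_[q,np.ones(len(q))]
def on_plane(s,uv,z):
    d=ray(s,uv)@s["pose"][:3,:3].T; o=s["pose"][:3,3]
    return o+d*((z-o[2])/d[:,2])[:,None]
def cloud(s,mask):
    r,c=np.nonzero(mask&(s["range_z"]>0)); d=ray(s,np.c_[c,r])*s["range_z"][r,c][:,None]
    return d@s["pose"][:3,:3].T+s["pose"][:3,3]
def save(s,n): cv2.imwrite("pics/"+n,s["color"][:,:,::-1])
E
cat > a.py <<'E'
from h import *
for n in ("side","top"):
    s=snap(n); save(s,n+"1.png"); print(n,s["pose"].round(3).tolist(),s["fov_y"],s["k1"])
    for t in "plate reader stop far_rail near_rail read_head latch latch_pivot latch_pin blue_vial amber_vial marker tape".split():
        try: o=ctrl.outline_of(t,s)
        except Exception as e: print(t,e); continue
        for d in o[:2]:
            c=cloud(s,d["mask"]); print(t,round(d["p"],2),np.round(d["at"]),d["mask"].sum(), np.median(c,0).round(3) if len(c) else None)
st=ctrl.read_state(); print(st, ctrl.nose_length)
E
python3 a.py
```

```text
pics
side [[0.939, -0.184, 0.29, 0.289], [-0.344, -0.522, 0.781, -0.817], [0.008, -0.833, -0.553, 0.878], [0.0, 0.0, 0.0, 1.0]] 49.43817854708818 -0.04234297972128279
plate 0.81 [246. 221.] 758 [0.537 0.151 0.012]
reader 0.77 [284. 226.] 326 [ 0.499 -0.024  0.013]
stop 0.51 [285. 224.] 308 [ 0.499 -0.024  0.011]
stop 0.48 [340. 229.] 245 [ 0.451 -0.215  0.036]
far_rail 0.54 [286. 227.] 305 [ 0.499 -0.025  0.013]
near_rail 0.62 [286. 228.] 287 [ 0.499 -0.027  0.014]
read_head 0.52 [285. 225.] 312 [ 0.499 -0.025  0.013]
latch_pivot 0.71 [287. 227.] 374 [ 0.5   -0.021  0.011]
latch_pin 0.49 [274. 223.] 87 [0.505 0.027 0.01 ]
blue_vial 0.83 [340. 231.] 235 [ 0.451 -0.214  0.037]
amber_vial 0.32 [280. 233.] 97 [ 0.507 -0.063  0.055]
marker 0.49 [232. 276.] 57 [0.725 0.139 0.011]
tape 0.86 [203. 256.] 341 [0.714 0.318 0.01 ]
tape 0.66 [339. 230.] 211 [ 0.452 -0.215  0.037]
top [[0.157, -0.967, 0.2, 0.39], [-0.988, -0.153, 0.035, 0.008], [-0.003, -0.203, -0.979, 1.207], [0.0, 0.0, 0.0, 1.0]] 55.60913194427468 -0.11199771166439747
plate 0.61 [214. 216.] 960 [0.538 0.16  0.013]
reader 0.59 [2
[... 803 characters left out ...]
877e-05,
        1.31131429e+00, -1.12201721e-01]), 'joint_vel': array([ 0.00067136,  0.00171949, -0.00027535, -0.00201822, -0.00127302,
       -0.00058116]), 'effort': array([ 5.38795393e-04, -3.96881032e+01, -3.04242325e+01, -2.87384273e-05,
        9.92832611e-04,  2.45387220e-06]), 'position': array([ 0.21830742, -0.58562884,  0.25029193]), 'tcp_rot': array([[ 1.23313777e-05,  9.37030809e-01,  3.49246706e-01],
       [ 4.36346452e-05,  3.49246706e-01, -9.37030809e-01],
       [-9.99999999e-01,  2.67941370e-05, -3.65803139e-05]]), 'force': array([-0.21069317, -0.21584292,  0.19680632]), 'wrist_torque': array([-0.00151461, -0.04583535,  0.0045715 ]), 'finger_gap': 0.9977719860489314} 0.019
```

```bash
python3 - <<'E'
import cv2
a=cv2.imread("pics/top1.png")[130:280,160:360]; cv2.imwrite("pics/topc.png",cv2.resize(a,None,fx=4,fy=4,interpolation=cv2.INTER_CUBIC))
a=cv2.imread("pics/side1.png")[180:360,130:330]; cv2.imwrite("pics/sidec.png",cv2.resize(a,None,fx=3.3,fy=3.3,interpolation=cv2.INTER_CUBIC))
E
```

```text
(no output)
```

View pics/topc.png

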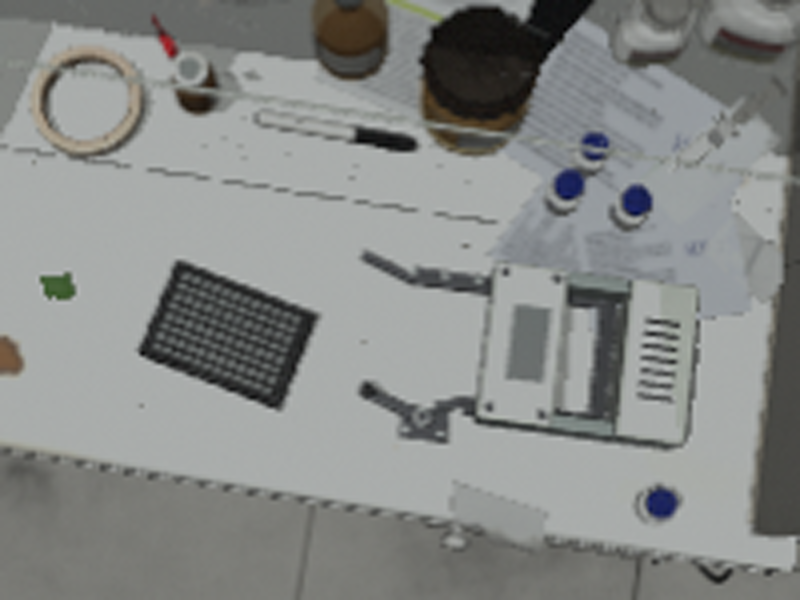

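View pics/sidec.png

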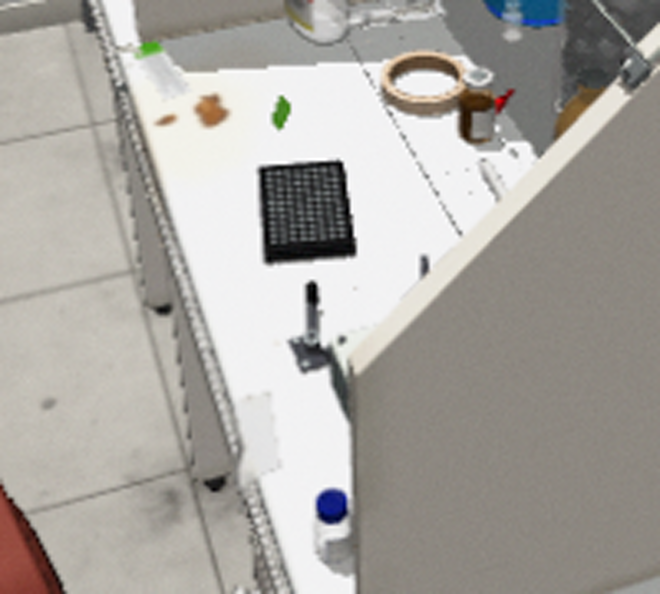

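```bash
cat >> h.py <<'E'
def pts_grid(s):
    H,W=s["range_z"].shape; m=np.ones((H,W),bool)
    r,c=np.mgrid[:H,:W]; d=ray(s,np.c_[c.ravel(),r.ravel()])*s["range_z"].reshape(-1,1)
    return (d@s["pose"][:3,:3].T+s["pose"][:3,3]).reshape(H,W,3)
def rect(xy):
    (c,sz,a)=cv2.minAreaRect((xy*1000).astype(np.float32)); b=cv2.boxPoints((c,sz,a))
    return np.round(c,1),np.round(sz,1),a,b.round(1).tolist()
def rel(p,R):  # world xy -> reader frame mm ; R=(x,y,yaw)
    c,sn=np.cos(R[2]),np.sin(R[2]); d=np.asarray(p)[...,:2]-R[:2]
    return 1000*np.stack([d[...,0]*c+d[...,1]*sn,-d[...,0]*sn+d[...,1]*c],-1)
def wor(p,R):
    p=np.asarray(p)/1000; c,sn=np.cos(R[2]),np.sin(R[2])
    return np.stack([R[0]+p[...,0]*c-p[...,1]*sn,R[1]+p[...,0]*sn+p[...,1]*c],-1)
def plate(s,z=0.0144):
    g=s["color"].max(2).astype(int); P=on_plane(s,np.stack(np.meshgrid(np.arange(512),np.arange(384)),-1).reshape(-1,2),z).reshape(384,512,3)
    m=(g<95)&(P[...,0]>.4)&(P[...,0]<.66)&(P[...,1]>.02)&(P[...,1]<.3)
    m=cv2.morphologyEx(m.astype(np.uint8),cv2.MORPH_CLOSE,np.ones((3,3)))
    n,l,stt,_=cv2.connectedComponentsWithStats(m); k=1+stt[1:,4].argmax()
    return P[l==k][:,:2]
E
python3 - <<'E'
from h import *
s=snap("top"); G=pts_grid(s)
m=(G[...,2]>.044)&(G[...,2]<.075)&(G[...,0]>.45)&(G[...,0]<.66)&(G[...,1]<.02)&(G[...,1]>-.28)&(s["range_z"]>0)
n,l,stt,_=cv2.connectedComponentsWithStats(m.astype(np.uint8)); print(stt[1:])
for k in range(1,n):
  if stt[k,4]>60: print("box",rect(G[l==k][:,:2]),np.median(G[l==k][:,2]))
print("plate",rect(plate(s)))
def c(x,y):return [160+x/4-.375,130+y/4-.375]
for n,q,z in [("farrail",(363,255),.01),("pin",(370,389),.028),("pivot",(422,420),.0165)]: print(n,on_plane(s,c(*q),z).round(4))
for n,q in zip("abcd",[(180,262),(318,315),(280,408),(140,352)]): print(n,on_plane(s,c(*q),.0144).round(4))
t=snap("side")
def c2(x,y):return [130+(x+.5)/3.3-.5,180+(y+.5)/3.3-.5]
for n,q,z in [("pin",(312,288),.028),("farrail",(425,260),.01)]: print(n,on_plane(t,c2(*q),z).round(4))
for q in [(260,168),(341,162),(353,240),(267,248)]: print(on_plane(t,c2(*q),.0144).round(4))
E
```

```text
[[ 279  195   56   47 1640]
 [ 321  252    9    6   32]]
box (array([ 563.7, -130.4]), array([130.7, 168.2]), 1.3347452878952026, [[496.5, -47.900001525878906], [500.3999938964844, -216.0], [631.0, -213.0], [627.0999755859375, -44.79999923706055]]) 0.058465541191745185
plate (array([538.9, 160.8]), array([126.3,  85.4]), 77.81591033935547, [[483.79998779296875, 108.0999984741211], [567.2999877929688, 90.0999984741211], [594.0, 213.60000610351562], [510.5, 231.60000610351562]])
farrail [[0.6226 0.0609 0.01  ]]
pin [[0.5106 0.037  0.028 ]]
pivot [[ 0.4934 -0.0086  0.0165]]
a [[0.592  0.2109 0.0144]]
b [[0.5659 0.0895 0.0144]]
c [[0.485  0.1076 0.0144]]
d [[0.5122 0.2299 0.0144]]
pin [[0.5106 0.0335 0.028 ]]
farrail [[0.6228 0.0517 0.01  ]]
[[0.5135 0.225  0.0144]]
[[0.5916 0.2073 0.0144]]
[[0.5677 0.0947 0.0144]]
[[0.4901 0.1107 0.0144]]
```

```bash
python3 - <<'E'
from h import *
R=(.5625,-.0774,-1.5476)
print("far tip pred",wor([[-140,59],[-71.5,-66]],R))
for n in ("side","top"):
    s=snap(n); G=pts_grid(s); v=s["range_z"]>0
    m=v&(G[...,2]>.1)&(G[...,2]<.33)&(G[...,1]<-.25)&(G[...,0]<1)
    if m.sum(): q=G[m]; print(n,"panel",m.sum(),q.min(0).round(3),q.max(0).round(3),np.percentile(q,[2,50,98],axis=0).round(3).tolist())
    m=v&(G[...,2]>.1)&(G[...,2]<.33)&(G[...,1]>.3)&(G[...,0]<1)
    if m.sum(): q=G[m]; print(n,"panelL",m.sum(),q.min(0).round(3),q.max(0).round(3))
    m=v&(G[...,2]>.44)&(G[...,2]<.6)&(G[...,0]>.3)
    if m.sum(): q=G[m]; print(n,"visor",m.sum(),np.percentile(q,[1,50,99],axis=0).round(3).tolist())
    for d in ctrl.outline_of("visor",s)[:2]: print("visor",d["p"],d["at"],on_plane(s,[d["at"][1],d["at"][0]],.47))
s=snap("top")
for q in [(0,60),(400,120),(790,178)]: print(on_plane(s,[160+q[0]/4,130+q[1]/4],.47))
a=cv2.resize(s["color"],(768,576))[:,:,::-1]; cv2.imwrite("pics/full.png",a)
E
```

```text
far tip pred [[ 0.61823693  0.0639308 ]
 [ 0.49485937 -0.00745006]]
side panel 16328 [ 0.443 -0.313  0.1  ] [ 1.   -0.29  0.33] [[0.449, -0.31, 0.106], [0.679, -0.308, 0.227], [0.985, -0.306, 0.326]]
side panelL 16024 [-0.207  0.3    0.1  ] [1.   1.89 0.33]
side visor 24541 [[0.503, -0.31, 0.442], [0.785, -0.26, 0.559], [1.042, 1.86, 0.599]]Traceback (most recent call last):
  File "<stdin>", line 12, in <module>
ValueError: it knows: amber_vial, blue_vial, far_rail, latch, latch_pin, latch_pivot, marker, near_rail, plate, read_head, reader, stop, tape
```

step_arm:
  motion:
    - [0,0.025,-0.034,-5,0,0,0.04]
    - [0,0.048,-0.068,-10,0,0,0.04]
    - [0,0.071,-0.102,-15,0,0,0.04]
    - [0,0.095,-0.136,-20,0,0,0.04]
    - [0,0.118,-0.17,-25,0,0,0.04]
  force: 20

```text
time_s: 1.97
position: [0.2697, -0.3834, 0.2502]
tcp_rot: [[0.0, 0.699, 0.715], [0.0, 0.715, -0.699], [-1.0, 0.0, 0.0]]
force: [1.3, 0.3, 0.0]
finger_gap: 0.465
```

```bash
cat > d.py <<'E'
import sys; from h import *
# d.py x y z yaw(of tool z) : delta in tool axes
st=ctrl.read_state(); M=st["tcp_rot"]; p=st["position"]; yaw=np.arctan2(M[1,2],M[0,2])
print("t",round(st["time_s"],2),"p",p.round(4),"yaw",round(yaw,4),"F",st["force"].round(2),"gap",round(st["finger_gap"],3),"nose",ctrl.nose_length,"tilt",M[:,0].round(3))
a=[float(v) for v in sys.argv[1:]]
if a: print("d",(M.T@(np.array(a[:3])-p)).round(4),"wx",round(-np.degrees(a[3]-yaw),2))
E
python3 d.py .33 -.15 .25 -.213
```

```text
t 1.97 p [ 0.2697 -0.3834  0.2502] yaw -0.7741 F [1.26 0.29 0.01] gap 0.465 nose 0.019 tilt [ 0.  0. -1.]
d [ 2.00e-04  2.09e-01 -1.20e-01] wx -32.15
```

step_arm:
  motion:
    - [0,0.035,-0.02,-6.5,0,0,0.04]
    - [0,0.07,-0.04,-13,0,0,0.04]
    - [0,0.105,-0.06,-19.5,0,0,0.04]
    - [0,0.14,-0.08,-26,0,0,0.04]
    - [0,0.175,-0.1,-32,0,0,0.04]

```text
time_s: 2.38
position: [0.3205, -0.1866, 0.2505]
tcp_rot: [[0.001, 0.21, 0.978], [-0.001, 0.978, -0.21], [-1.0, -0.0, 0.002]]
force: [0.5, 1.1, 0.6]
finger_gap: 0.468
```

step_arm:
  motion:
    - [0,0.04,0.005,0,0,0,0.04]
    - [0,0.08,0.01,0,0,0,0.04]
    - [0,0.12,0.015,0,0,0,0.04]
    - [0,0.16,0.02,0,0,0,0.04]
    - [0,0.2,0.025,0,0,0,0.04]

```text
time_s: 2.8
position: [0.3872, 0.0058, 0.2511]
tcp_rot: [[0.004, 0.209, 0.978], [-0.001, 0.978, -0.209], [-1.0, -0.0, 0.004]]
force: [0.7, -0.3, 0.5]
finger_gap: 0.47
```

```bash
python3 d.py .56 .27 .15 -.213; python3 - <<'E'
from h import *
s=snap("top"); print("plate",rect(plate(s))); 
E
```

```text
t 2.8 p [0.3872 0.0058 0.2511] yaw -0.211 F [ 0.75 -0.33  0.53] gap 0.47 nose 0.019 tilt [ 0.004 -0.001 -1.   ]
d [0.1014 0.2946 0.1133] wx 0.11
plate (array([538.5, 160.6]), array([126.9,  84.7]), 77.88135528564453, [[483.79998779296875, 107.5], [566.5999755859375, 89.69999694824219], [593.2000122070312, 213.8000030517578], [510.3999938964844, 231.60000610351562]])
```

```bash
python3 d.py .46 .157 .08 -1.5476
```

```text
t 2.85 p [0.3887 0.0128 0.2513] yaw -0.2034 F [0.94 2.28 0.54] gap 0.471 nose 0.019 tilt [ 0.006  0.007 -1.   ]
d [0.1726 0.1543 0.04  ] wx 77.02
```

step_arm:
  motion:
    - [0.01,0.015,0.005,7,0,0,0.04]
    - [0.03,0.03,0.01,14,0,0,0.04]
    - [0.05,0.05,0.015,21,0,0,0.04]
    - [0.07,0.07,0.02,28,0,0,0.04]
    - [0.09,0.09,0.025,35,0,0,0.04]

```text
time_s: 3.27
position: [0.4323, 0.0974, 0.1615]
tcp_rot: [[0.007, 0.731, 0.682], [0.006, 0.682, -0.731], [-1.0, 0.009, -0.0]]
force: [0.9, 0.3, -0.1]
finger_gap: 0.468
```

```bash
python3 d.py .46 .157 .08 -1.5476
```

```text
t 3.27 p [0.4323 0.0974 0.1615] yaw -0.8198 F [ 0.89  0.3  -0.08] gap 0.468 nose 0.019 tilt [ 0.007  0.006 -1.   ]
d [ 0.082   0.0601 -0.0247] wx 41.7
```

step_arm:
  motion:
    - [0.016,0.015,-0.006,7,0,0,0.04]
    - [0.03,0.03,-0.012,14,0,0,0.04]
    - [0.045,0.045,-0.018,21,0,0,0.04]
    - [0.06,0.06,-0.025,28,0,0,0.04]
    - [0.075,0.06,-0.025,35,0,0,0.04]

```text
time_s: 3.68
position: [0.4615, 0.159, 0.0871]
tcp_rot: [[0.009, 0.991, 0.135], [0.008, 0.135, -0.991], [-1.0, 0.01, -0.007]]
force: [0.5, 0.7, 0.4]
finger_gap: 0.461
```

step_arm:
  motion:
    - [0,0,0,7,0,0,0.04]
    - [0,0,0,7,0,0,0.04]

```text
time_s: 3.85
position: [0.4608, 0.1589, 0.0859]
tcp_rot: [[0.007, 1.0, 0.012], [0.007, 0.012, -1.0], [-1.0, 0.007, -0.007]]
force: [0.2, -1.0, 0.6]
finger_gap: 0.471
```

```bash
python3 d.py .46 .157 .024 -1.5476; python3 - <<'E'
from h import *
st=ctrl.read_state(); print((st["tcp_rot"].T@[0,0,-1]).round(4))
p=st["position"]
s=snap("side"); G=pts_grid(s); v=s["range_z"]>0
m=v&(abs(G[...,0]-p[0])<.05)&(abs(G[...,1]-p[1])<.07)&(G[...,2]>.02)&(G[...,2]<p[2]+.12)
q=G[m]; print(m.sum(), np.percentile(q[:,2],[0,1,3,10,50]).round(4) , "tcp z",p[2])
lo=q[q[:,2]<p[2]+.01]; print(lo.min(0).round(4),lo.max(0).round(4),len(lo))
a=cv2.resize(s["color"][150:350,110:340],(690,600),interpolation=cv2.INTER_CUBIC); cv2.imwrite("pics/s2.png",a[:,:,::-1])
E
```

```text
t 3.85 p [0.4608 0.1589 0.0859] yaw -1.5587 F [ 0.18 -0.99  0.6 ] gap 0.471 nose 0.019 tilt [ 0.007  0.007 -1.   ]
d [ 0.0619 -0.0013  0.0024] wx -0.64
[ 0.9999 -0.0071  0.0074]
492 [0.0666 0.069  0.0747 0.0882 0.1611] tcp z 0.08589617795925984
[0.4487 0.1206 0.0666] [0.4713 0.1863 0.0957] 67
```

View pics/s2.png

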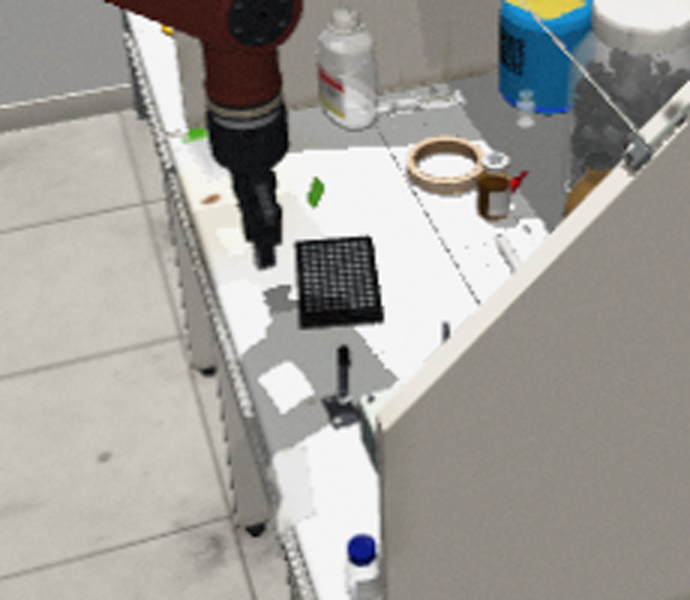

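step_arm:
  motion:
    - [0.03,0,0.002,-0.6,-0.4,-0.4,0.04]
    - [0.058,0,0.002,-0.6,-0.4,-0.4,0.04]
    - [0.061,0,0.002,-0.6,-0.4,-0.4,0.04]
    - [0.061,0,0.002,-0.6,-0.4,-0.4,0.04]

```text
time_s: 4.23
position: [0.4604, 0.1567, 0.0246]
tcp_rot: [[-0.002, 1.0, 0.028], [-0.0, 0.028, -1.0], [-1.0, -0.002, 0.0]]
force: [0.1, -0.5, 0.3]
finger_gap: 0.467
```

```bash
python3 d.py .503 .157 .025 -1.5476
```

```text
t 4.23 p [0.4604 0.1567 0.0246] yaw -1.5427 F [ 0.1  -0.46  0.25] gap 0.467 nose 0.019 tilt [-0.002 -0.    -1.   ]
d [-0.0005  0.0426  0.0009] wx 0.28
```

step_arm:
  motion:
    - [0,0.006,0,0.2,0,0,0.04]
    - [0,0.011,0,0.3,0,0,0.04]
    - [0,0.015,0,0.3,0,0,0.04]
    - [0,0.019,0,0.3,0,0,0.04]
    - [0,0.023,0,0.3,0,0,0.04]

```text
time_s: 4.65
position: [0.484, 0.1573, 0.0257]
tcp_rot: [[-0.003, 1.0, 0.023], [-0.0, 0.023, -1.0], [-1.0, -0.003, 0.0]]
force: [-5.2, -1.9, 8.3]
finger_gap: 0.467
```

step_arm:
  motion:
    - [0,0.004,0,0,0,0,0.04]
    - [0,0.008,0,0,0,0,0.04]
    - [0,0.012,0,0,0,0,0.04]
    - [0,0.016,0,0,0,0,0.04]
    - [0,0.019,0,0,0,0,0.04]

```text
time_s: 5.07
position: [0.5031, 0.1576, 0.0259]
tcp_rot: [[-0.004, 1.0, 0.023], [-0.001, 0.023, -1.0], [-1.0, -0.004, 0.001]]
force: [-3.9, -0.7, 5.1]
finger_gap: 0.466
```

```bash
python3 d.py .503 .157 .025 -1.5476
```

```text
t 5.07 p [0.5031 0.1576 0.0259] yaw -1.5478 F [-3.91 -0.71  5.15] gap 0.466 nose 0.019 tilt [-0.004 -0.001 -1.   ]
d [ 0.0009 -0.0001  0.0006] wx -0.01
```

step_arm:
  motion:
    - [0,-0.015,0,0,0,0,0.04]
    - [0,-0.025,0,0,0,0,0.04]
    - [-0.03,-0.025,0,0,0,0,0.04]
    - [-0.06,-0.025,0,-7,0,0,0.04]
    - [-0.07,-0.02,0,-14,0,0,0.04]

```text
time_s: 5.48
position: [0.4846, 0.1578, 0.0989]
tcp_rot: [[0.001, 0.963, 0.27], [0.0, 0.27, -0.963], [-1.0, 0.001, 0.0]]
force: [2.5, -0.2, -0.4]
finger_gap: 0.462
```

```bash
python3 d.py .555 .265 .095 .0232
```

```text
t 5.48 p [0.4846 0.1578 0.0989] yaw -1.297 F [ 2.55 -0.24 -0.44] gap 0.462 nose 0.019 tilt [ 0.001  0.    -1.   ]
d [ 0.0041  0.0967 -0.0842] wx -75.64
```

step_arm:
  motion:
    - [0,0.017,-0.015,-7,0,0,0.04]
    - [0,0.035,-0.03,-14,0,0,0.04]
    - [0,0.052,-0.045,-21,0,0,0.04]
    - [0,0.07,-0.06,-28,0,0,0.04]
    - [0,0.09,-0.08,-35,0,0,0.04]

```text
time_s: 5.9
position: [0.5498, 0.2595, 0.0986]
tcp_rot: [[0.001, 0.629, 0.777], [0.0, 0.777, -0.629], [-1.0, 0.001, 0.001]]
force: [0.9, 0.4, -0.4]
finger_gap: 0.466
```

step_arm:
  motion:
    - [0,0,0,-7,0,0,0.04]
    - [0,0,0,-14,0,0,0.04]
    - [0,0,0,-21,0,0,0.04]
    - [0,0,0,-28,0,0,0.04]
    - [0,0,0,-35,0,0,0.04]

```text
time_s: 6.32
position: [0.5495, 0.2598, 0.0979]
tcp_rot: [[0.001, 0.063, 0.998], [0.0, 0.998, -0.063], [-1.0, 0.0, 0.001]]
force: [0.8, 0.8, -0.5]
finger_gap: 0.47
```

```bash
python3 d.py .555 .27 .025 .0232; python3 - <<'E'
from h import *
R=(.5625,-.0774,-1.5476)
s=snap("top"); a=s["color"][130:280,160:360]; cv2.imwrite("pics/t3.png",cv2.resize(a,None,fx=4,fy=4,interpolation=cv2.INTER_CUBIC)[:,:,::-1])
r=rect(plate(s)); print(r, rel(np.array(r[3])/1000,R).round(1).tolist())
E
```

```text
t 6.32 p [0.5495 0.2598 0.0979] yaw -0.0632 F [ 0.82  0.84 -0.55] gap 0.47 nose 0.019 tilt [ 0.001  0.    -1.   ]
d [0.0729 0.0105 0.0048] wx -4.95
(array([557. , 168.8]), array([127.1,  86.2]), 86.58061218261719, [[510.20001220703125, 107.9000015258789], [596.2000122070312, 102.80000305175781], [603.7999877929688, 229.6999969482422], [517.7000122070312, 234.8000030517578]]) [[-186.5, -48.0], [-179.4, 37.9], [-306.1, 48.4], [-313.2, -37.5]]
```

View pics/t3.png

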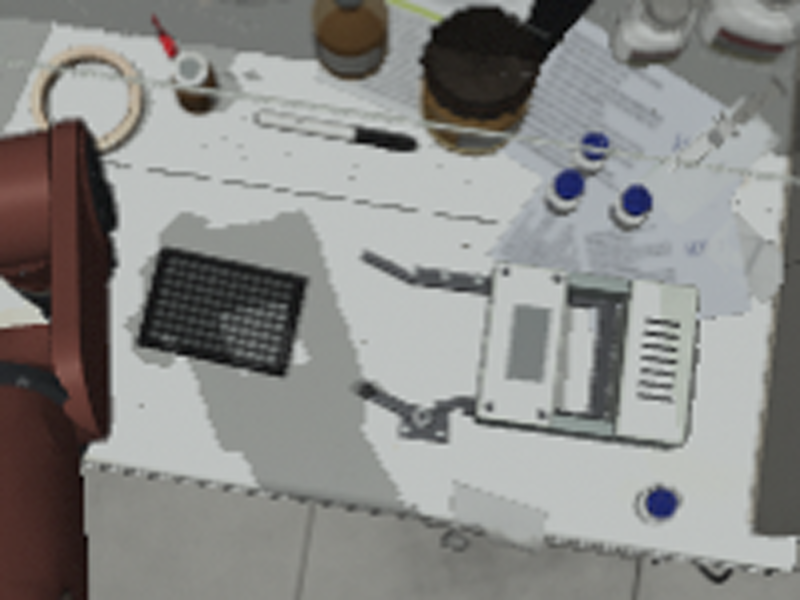

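step_arm:
  motion:
    - [0.03,0,0.008,0,0,0,0.04]
    - [0.065,0,0.0125,0,0,0,0.04]
    - [0.073,0,0.0125,0,0,0,0.04]
    - [0.073,-0.006,0.0125,0,0,0,0.04]
    - [0.073,-0.012,0.0125,0,0,0,0.04]

```text
time_s: 6.78
position: [0.5605, 0.2467, 0.0245]
tcp_rot: [[-0.0, 0.06, 0.998], [-0.0, 0.998, -0.06], [-1.0, -0.0, -0.0]]
force: [0.1, 0.4, 0.8]
finger_gap: 0.468
```

step_arm:
  motion:
    - [0,-0.006,0,-0.1,0,0,0.04]
    - [0,-0.012,0,-0.6,0,0,0.04]
    - [0,-0.018,0,-1.1,0,0,0.04]
    - [0,-0.024,0,-1.6,0,0,0.04]
    - [0,-0.03,0,-2.0,0,0,0.04]

```text
time_s: 7.2
position: [0.5602, 0.2169, 0.0264]
tcp_rot: [[0.003, 0.025, 1.0], [0.002, 1.0, -0.025], [-1.0, 0.002, 0.003]]
force: [0.5, 3.7, 3.9]
finger_gap: 0.468
```

```bash
python3 d.py .5567 .173 .0245 .0232
```

```text
t 7.2 p [0.5602 0.2169 0.0264] yaw -0.0248 F [0.52 3.71 3.93] gap 0.468 nose 0.019 tilt [ 0.003  0.002 -1.   ]
d [ 0.0018 -0.044  -0.0024] wx -2.75
```

step_arm:
  motion:
    - [0.001,-0.007,0,-0.5,0,0,0.04]
    - [0.002,-0.014,-0.001,-1.0,0,0,0.04]
    - [0.002,-0.021,-0.001,-1.5,0,0,0.04]
    - [0.002,-0.028,-0.002,-2.0,0,0,0.04]
    - [0.002,-0.035,-0.002,-2.5,0,0,0.04]

```text
time_s: 7.62
position: [0.5591, 0.1826, 0.0263]
tcp_rot: [[0.007, -0.019, 1.0], [0.004, 1.0, 0.019], [-1.0, 0.004, 0.007]]
force: [0.2, 5.0, 6.8]
finger_gap: 0.466
```

```bash
python3 d.py .5567 .173 .0245 .0232; python3 - <<'E'
from h import *
R=(.5625,-.0774,-1.5476)
s=snap("top"); a=s["color"][150:270,180:340]; cv2.imwrite("pics/t4.png",cv2.resize(a,None,fx=5,fy=5,interpolation=cv2.INTER_CUBIC)[:,:,::-1])
for d in ctrl.outline_of("plate",s)[:1]: print(d["p"],d["at"]); 
E
```

```text
t 7.62 p [0.5591 0.1826 0.0263] yaw 0.019 F [0.22 4.99 6.8 ] gap 0.466 nose 0.019 tilt [ 0.007  0.004 -1.   ]
d [ 0.0018 -0.0096 -0.0026] wx -0.24
0.74 [209.2, 235.4]
```

View pics/t4.png

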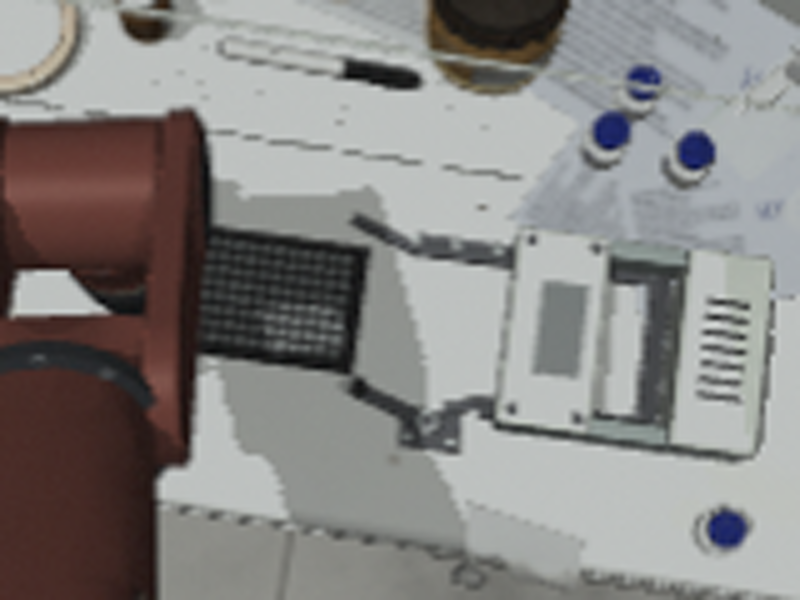

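```bash
cat > e.py <<'E'
from h import *
R=(.5625,-.0774,-1.5476)
def warp(s,z,x0,x1,y0,y1,res=.5):
    X,Y=np.meshgrid(np.arange(x0,x1,res),np.arange(y1,y0,-res)); w=wor(np.stack([X,Y],-1),R)
    p=np.dstack([w,np.full(X.shape,z)]).reshape(-1,3); c=(p-s["pose"][:3,3])@s["pose"][:3,:3]
    q=c[:,:2]/c[:,2:]; q=q*(1+s["k1"]*(q**2).sum(1,keepdims=True)); f=K(s); uv=(q*f+[s["cx"],s["cy"]]).reshape(*X.shape,2).astype(np.float32)
    return cv2.remap(s["color"],uv[...,0],uv[...,1],cv2.INTER_CUBIC)
if __name__=="__main__":
    s=snap("top"); w=warp(s,.0144,-330,150,-110,90,.6)
    cv2.imwrite("pics/w.png",w[:,:,::-1]); g=w.max(2).astype(int)
    for x in (-235,-225,-215,-205,-195,-185,-180):
        col=g[:,int((x+330)/.6)]; d=np.nonzero(col[:(90+46)*10//6]<85)[0]; print(x, (90-d.min()*.6).round(1) if len(d) else None, (90-d.max()*.6).round(1) if len(d) else None)
    for y in (-30,-15,0,15,30):
        r=g[int((90-y)/.6),:int(185/.6)]; d=np.nonzero(r<85)[0]; print("lead",y,-330+d.max()*.6)
E
python3 e.py
```

```text
-235 77.4 -45.0
-225 45.6 -42.6
-215 44.4 -40.2
-205 45.0 -41.4
-195 45.0 -40.2
-185 44.4 -40.8
-180 45.0 -40.8
lead -30 -145.8
lead -15 -145.8
lead 0 -149.4
lead 15 -145.8
lead 30 -145.8
```

View pics/w.png

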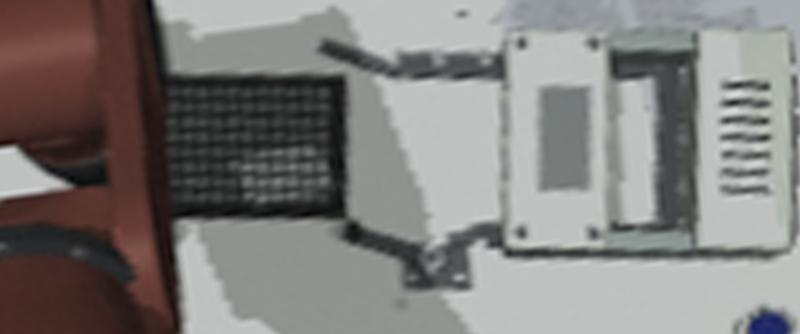

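step_arm:
  motion:
    - [0.001,-0.008,0,-0.1,0.2,-0.1,0.04]
    - [0.002,-0.016,0,-0.2,0.3,-0.2,0.04]
    - [0.002,-0.024,-0.001,-0.2,0.3,-0.2,0.04]
    - [0.002,-0.032,-0.001,-0.2,0.3,-0.2,0.04]
    - [0.002,-0.04,-0.001,-0.2,0.3,-0.2,0.04]

```text
time_s: 8.18
position: [0.5604, 0.1425, 0.0262]
tcp_rot: [[0.005, -0.021, 1.0], [0.002, 1.0, 0.021], [-1.0, 0.002, 0.005]]
force: [-0.6, 6.5, 9.7]
finger_gap: 0.471
```

```bash
python3 d.py .5614 .0126 .0245 .0232; python3 e.py
```

```text
t 8.18 p [0.5604 0.1425 0.0262] yaw 0.0209 F [-0.6   6.48  9.71] gap 0.471 nose 0.019 tilt [ 0.005  0.002 -1.   ]
d [ 0.0014 -0.1299 -0.0017] wx -0.13
-235 25.8 -45.0
-225 35.4 -25.8
-215 89.4 -34.8
-205 90.0 -27.0
-195 90.0 -27.6
-185 87.6 -45.0
-180 57.0 -43.2
lead -30 -145.8
lead -15 -145.8
lead 0 -145.8
lead 15 -145.8
lead 30 -145.8
```

step_arm:
  motion:
    - [-0.001,-0.006,0,0,0.1,0,0.04]
    - [-0.001,-0.013,0,-0.1,0.2,0,0.04]
    - [-0.001,-0.02,0,-0.1,0.2,0,0.04]
    - [-0.001,-0.027,0,-0.1,0.2,0,0.04]
    - [-0.001,-0.034,0,-0.1,0.2,0,0.04]

```text
time_s: 8.65
position: [0.561, 0.1062, 0.027]
tcp_rot: [[0.001, -0.022, 1.0], [0.001, 1.0, 0.022], [-1.0, 0.001, 0.001]]
force: [-0.5, 1.4, 3.3]
finger_gap: 0.466
```

```bash
python3 d.py .5614 .0126 .0245 .0232; python3 - <<'E'
from e import *
s=snap("top"); w=warp(s,.0144,-200,60,-90,80,.4); cv2.imwrite("pics/w2.png",w[:,:,::-1])
E
```

```text
t 8.65 p [0.561  0.1062 0.027 ] yaw 0.0221 F [-0.52  1.41  3.33] gap 0.466 nose 0.019 tilt [ 0.001  0.001 -1.   ]
d [ 0.0024 -0.0936 -0.0017] wx -0.06
```

View pics/w2.png

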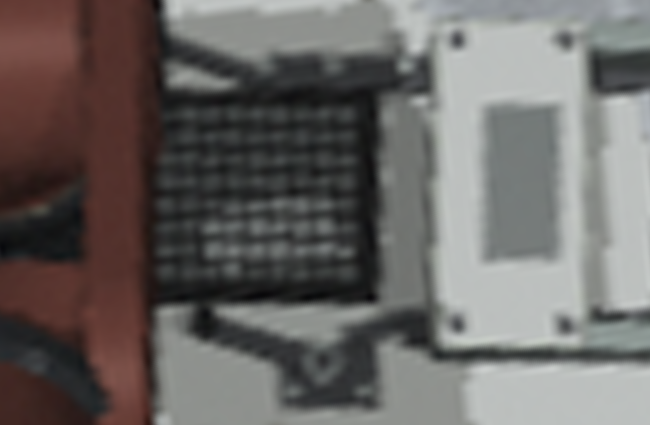

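step_arm:
  motion:
    - [0,-0.007,0,0,0,0,0.04]
    - [0.001,-0.014,0,0,0,0,0.04]
    - [0.001,-0.021,0,0,0,0,0.04]
    - [0.001,-0.028,0,0,0,0,0.04]
    - [0.001,-0.035,-0.001,0,0,0,0.04]

```text
time_s: 9.12
position: [0.5615, 0.07, 0.0266]
tcp_rot: [[0.002, -0.022, 1.0], [0.001, 1.0, 0.022], [-1.0, 0.001, 0.002]]
force: [-0.0, 3.5, 5.6]
finger_gap: 0.468
```

```bash
python3 d.py .561 .0126 .0245 .0232
```

```text
t 9.12 p [0.5615 0.07   0.0266] yaw 0.0217 F [-0.01  3.51  5.6 ] gap 0.468 nose 0.019 tilt [ 0.002  0.001 -1.   ]
d [ 0.0021 -0.0573 -0.0018] wx -0.09
```

step_arm:
  motion:
    - [0,-0.006,0,0,0,0,0.04]
    - [0,-0.012,0,0,0,0,0.04]
    - [0,-0.018,0,0,0,0,0.04]
    - [0,-0.024,-0.001,0,0,0,0.04]
    - [0,-0.03,-0.001,0,0,0,0.04]

```text
time_s: 9.53
position: [0.5612, 0.0395, 0.0267]
tcp_rot: [[0.002, -0.022, 1.0], [0.001, 1.0, 0.022], [-1.0, 0.001, 0.002]]
force: [0.1, 3.4, 4.6]
finger_gap: 0.472
```

step_arm:
  motion:
    - [0,-0.005,0,0,0,0,0.04]
    - [0,-0.01,0,0,0,0,0.04]
    - [0,-0.015,0,0,0,0,0.04]
    - [0,-0.02,0,0,0,0,0.04]
    - [0,-0.025,0,0,0,0,0.04]

```text
time_s: 9.95
position: [0.5617, 0.0141, 0.0267]
tcp_rot: [[0.002, -0.022, 1.0], [0.001, 1.0, 0.022], [-1.0, 0.001, 0.002]]
force: [0.1, 2.9, 4.2]
finger_gap: 0.472
```

```bash
python3 d.py .561 -0.003 .0245 .0232
```

```text
t 9.95 p [0.5617 0.0141 0.0267] yaw 0.0216 F [0.12 2.94 4.17] gap 0.472 nose 0.019 tilt [ 0.002  0.001 -1.   ]
d [ 0.0022 -0.0171 -0.0011] wx -0.09
```

Nearly home; slow down and watch the force.

step_arm:
  motion:
    - [0,-0.003,0,0,0,0,0.04]
    - [0,-0.006,0,0,0,0,0.04]
    - [0,-0.009,0,0,0,0,0.04]
    - [0,-0.011,0,0,0,0,0.04]
    - [0,-0.013,0,0,0,0,0.04]

```text
time_s: 10.37
position: [0.562, 0.001, 0.0267]
tcp_rot: [[0.002, -0.022, 1.0], [0.001, 1.0, 0.022], [-1.0, 0.001, 0.002]]
force: [-0.4, 3.6, 4.9]
finger_gap: 0.468
```

step_arm:
  motion:
    - [0,-0.001,0,0,0,0,0.04]
    - [0,-0.002,0,0,0,0,0.04]
    - [0,-0.003,0,0,0,0,0.04]

```text
time_s: 10.62
position: [0.562, -0.002, 0.0267]
tcp_rot: [[0.002, -0.022, 1.0], [0.001, 1.0, 0.022], [-1.0, 0.001, 0.002]]
force: [0.5, 3.0, 4.6]
finger_gap: 0.468
```

step_arm:
  motion:
    - [0,-0.001,0,0,0,0,0.04]
    - [0,-0.002,0,0,0,0,0.04]
    - [0,-0.003,0,0,0,0,0.04]
    - [0,-0.003,0,0,0,0,0.04]

```text
time_s: 10.95
position: [0.5621, -0.0052, 0.0267]
tcp_rot: [[0.002, -0.022, 1.0], [0.001, 1.0, 0.022], [-1.0, 0.001, 0.002]]
force: [0.2, 3.0, 4.3]
finger_gap: 0.471
```

step_arm:
  motion:
    - [0,-0.001,0,0,0,0,0.04]
    - [0,-0.002,0,0,0,0,0.04]
    - [0,-0.002,0,0,0,0,0.04]

```text
time_s: 11.2
position: [0.5621, -0.0059, 0.0267]
tcp_rot: [[0.002, -0.021, 1.0], [0.004, 1.0, 0.021], [-1.0, 0.004, 0.002]]
force: [-0.3, 6.7, 5.4]
finger_gap: 0.467
```

step_arm:
  motion:
    - [0,-0.001,0,0,0,0,0.04]
    - [0,-0.002,0,0,0,0,0.04]
    - [0,-0.002,0,0,0,0,0.04]

```text
time_s: 11.45
position: [0.5622, -0.006, 0.0267]
tcp_rot: [[0.002, -0.019, 1.0], [0.007, 1.0, 0.019], [-1.0, 0.007, 0.002]]
force: [0.9, 10.0, 5.1]
finger_gap: 0.465
```

step_arm:
  motion:
    - [0,0.01,0,0,0,0,0.04]
    - [0,0.025,0,0,0,0,0.04]
    - [-0.03,0.035,0,0,0,0,0.04]
    - [-0.065,0.06,-0.015,0,0,0,0.04]
    - [-0.085,0.1,-0.04,0,0,0,0]

```text
time_s: 11.87
position: [0.529, 0.0814, 0.1091]
tcp_rot: [[0.007, -0.017, 1.0], [0.005, 1.0, 0.017], [-1.0, 0.005, 0.007]]
force: [1.4, 1.1, 1.1]
finger_gap: 0.346
```

step_arm:
  motion:
    - [0,0.035,-0.015,0,0,0,0]
    - [0,0.07,-0.03,0,0,0,0]
    - [0,0.105,-0.045,0,0,0,0]
    - [0,0.13,-0.06,0,0,0,0]
    - [0,0.13,-0.06,0,0,0,0]

```text
time_s: 12.28
position: [0.4627, 0.2131, 0.1079]
tcp_rot: [[0.003, -0.022, 1.0], [0.004, 1.0, 0.022], [-1.0, 0.004, 0.003]]
force: [-0.1, 0.5, 0.5]
finger_gap: -0.002
```

```bash
python3 d.py .435 .05 .04 .0232; python3 - <<'E'
from e import *
s=snap("top"); w=warp(s,.0144,-200,60,-90,80,.4); cv2.imwrite("pics/w3.png",w[:,:,::-1])
for n in ("latch_pin","latch"):
    for d in ctrl.outline_of(n,s)[:2]: print(n,d["p"],d["at"],rel(on_plane(s,d["at"][::-1],.028),R).round(1))
t=snap("side")
for d in ctrl.outline_of("latch_pin",t)[:2]: print("side",d["p"],d["at"],rel(on_plane(t,d["at"][::-1],.02),R).round(1))
E
```

```text
t 12.28 p [0.4627 0.2131 0.1079] yaw 0.0224 F [-0.1   0.46  0.45] gap -0.002 nose 0.019 tilt [ 0.003  0.004 -1.   ]
d [ 0.0672 -0.1627 -0.0316] wx -0.05
latch_pin 0.6 [230.2, 256.6] [[-99.7 -58. ]]
latch 0.5 [219.1, 298.6] [[31.2 -4. ]]
```

View pics/w3.png

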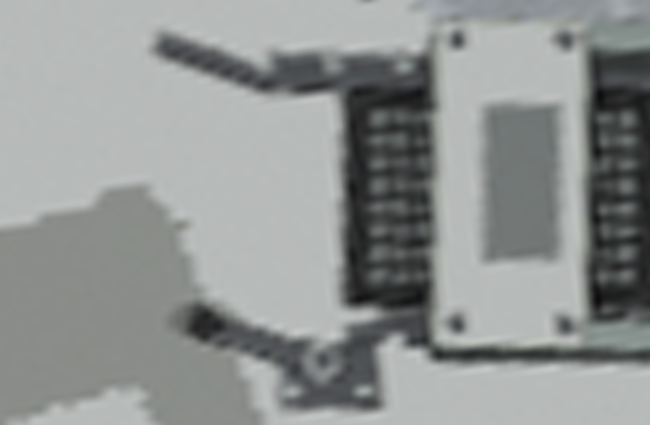

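step_arm:
  motion:
    - [0,-0.035,0.002,0,0,0,0]
    - [0,-0.07,0.004,0,0,0,0]
    - [0,-0.105,0.007,0,0,0,0]
    - [0.01,-0.14,0.01,0,0,0,0]
    - [0.028,-0.171,0.011,0,0,0,0]

```text
time_s: 12.95
position: [0.4842, 0.035, 0.0825]
tcp_rot: [[0.013, -0.014, 1.0], [0.002, 1.0, 0.014], [-1.0, 0.002, 0.013]]
force: [0.8, -0.2, -0.7]
finger_gap: -0.001
```

```bash
python3 d.py .4777 .0427 .042 .0232; python3 - <<'E'
from e import *
p=ctrl.read_state()["position"]
s=snap("side"); G=pts_grid(s); v=s["range_z"]>0
m=v&(abs(G[...,0]-p[0])<.035)&(abs(G[...,1]-p[1])<.04)&(G[...,2]>.035)&(G[...,2]<p[2]+.012)
q=G[m]; print(m.sum(),q.min(0).round(4),q.max(0).round(4),np.percentile(q[:,2],[1,5]).round(4),p.round(4))
E
```

```text
t 12.95 p [0.4842 0.035  0.0825] yaw 0.0142 F [ 0.83 -0.23 -0.75] gap -0.001 nose 0.019 tilt [ 0.013  0.002 -1.   ]
d [ 0.0404  0.0077 -0.0069] wx -0.52
78 [0.4695 0.0199 0.0629] [0.4969 0.0393 0.0943] [0.0655 0.0674] [0.4842 0.035  0.0825]
```

step_arm:
  motion:
    - [0,0.008,-0.007,-0.5,0.7,-0.1,0]
    - [0.02,0.008,-0.007,-0.5,0.7,-0.1,0]
    - [0.04,0.008,-0.007,-0.5,0.7,-0.1,0]
    - [0.044,0.008,-0.007,-0.5,0.7,-0.1,0]
    - [0.044,0.008,-0.007,-0.5,0.7,-0.1,0]

```text
time_s: 13.42
position: [0.472, 0.039, 0.0324]
tcp_rot: [[-0.012, -0.02, 1.0], [-0.003, 1.0, 0.02], [-1.0, -0.002, -0.012]]
force: [0.0, 0.4, 0.1]
finger_gap: 0.001
```

```bash
python3 d.py .4777 .0427 .038 .0232; python3 -c "
from e import *
print(rel(ctrl.read_state()['position'],R))"
```

```text
t 13.42 p [0.472  0.039  0.0324] yaw 0.0204 F [0.03 0.39 0.08] gap 0.001 nose 0.019 tilt [-0.012 -0.003 -1.   ]
d [-0.0056  0.0036  0.0057] wx -0.16
[-118.44136493  -87.7956697 ]
```

step_arm:
  motion:
    - [-0.006,0.002,0.005,0,-0.4,0,0]
    - [-0.006,0.004,0.01,0,-0.7,0,0]
    - [-0.006,0.006,0.015,0,-0.7,0,0]
    - [-0.006,0.006,0.018,0,-0.7,0,0]

```text
time_s: 13.75
position: [0.4921, 0.0459, 0.0398]
tcp_rot: [[0.004, -0.021, 1.0], [-0.002, 1.0, 0.021], [-1.0, -0.002, 0.004]]
force: [0.1, -0.2, 0.1]
finger_gap: -0.0
```

step_arm:
  motion:
    - [0,0,0.006,0,0,0,0]
    - [0,0,0.012,0,0,0,0]
    - [0,-0.0015,0.016,0,0,0,0]
    - [0,-0.003,0.022,0,0,0,0]
    - [0,-0.006,0.028,0,0,0,0]

```text
time_s: 14.17
position: [0.5202, 0.0401, 0.0398]
tcp_rot: [[0.002, -0.021, 1.0], [-0.003, 1.0, 0.021], [-1.0, -0.003, 0.002]]
force: [-1.4, -1.1, -0.3]
finger_gap: 0.002
```

```bash
python3 d.py; python3 -c "
from e import *
print(rel(ctrl.read_state()['position'],R))"
```

```text
t 14.17 p [0.5202 0.0401 0.0398] yaw 0.0214 F [-1.39 -1.13 -0.26] gap 0.002 nose 0.019 tilt [ 0.002 -0.003 -1.   ]
[-118.43303526  -39.53763795]
```

step_arm:
  motion:
    - [0,-0.006,0.007,0,0,0,0]
    - [0,-0.011,0.012,0,0,0,0]
    - [0,-0.016,0.017,0,0,0,0]
    - [0,-0.021,0.02,0,0,0,0]
    - [0,-0.026,0.023,0,0,0,0]

```text
time_s: 14.58
position: [0.5444, 0.0141, 0.0399]
tcp_rot: [[0.003, -0.021, 1.0], [-0.003, 1.0, 0.021], [-1.0, -0.003, 0.003]]
force: [0.4, 1.2, -0.3]
finger_gap: 0.003
```

```bash
python3 d.py; python3 - <<'E'
from e import *
print(rel(ctrl.read_state()['position'],R))
s=snap("side"); a=s["color"][215:335,150:310]; cv2.imwrite("pics/s5.png",cv2.resize(a,None,fx=5,fy=5,interpolation=cv2.INTER_CUBIC)[:,:,::-1])
E
```

```text
t 14.58 p [0.5444 0.0141 0.0399] yaw 0.0211 F [ 0.4   1.21 -0.29] gap 0.003 nose 0.019 tilt [ 0.003 -0.003 -1.   ]
[-91.86764882 -16.01182066]
```

View pics/s5.png

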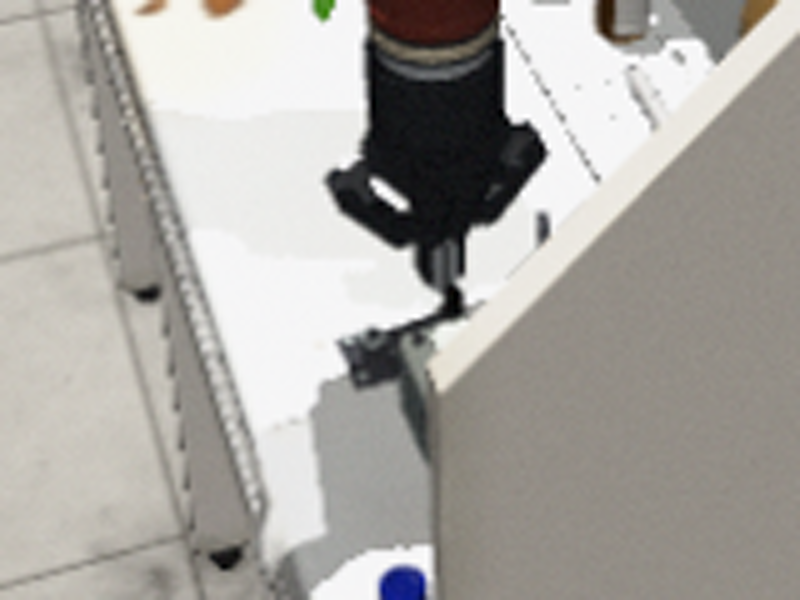

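step_arm:
  motion:
    - [0,-0.002,0,0,0,0,0]
    - [0,-0.004,0,0,0,0,0]
    - [0,-0.004,0,0,0,0,0]

```text
time_s: 14.88
position: [0.5455, 0.0094, 0.0402]
tcp_rot: [[0.005, -0.02, 1.0], [-0.002, 1.0, 0.02], [-1.0, -0.003, 0.005]]
force: [1.2, 2.3, 0.0]
finger_gap: -0.004
```

step_arm:
  motion:
    - [0,-0.001,0,0,0,0,0]
    - [0,-0.002,0,0,0,0,0]
    - [0,-0.002,0,0,0,0,0]

```text
time_s: 15.13
position: [0.5456, 0.009, 0.0403]
tcp_rot: [[0.006, -0.019, 1.0], [0.001, 1.0, 0.019], [-1.0, 0.0, 0.006]]
force: [1.7, 6.4, -0.3]
finger_gap: -0.001
```

step_arm:
  motion:
    - [0,-0.001,0,0,0,0,0]
    - [0,-0.002,0,0,0,0,0]
    - [0,-0.002,0,0,0,0,0]

```text
time_s: 15.38
position: [0.5456, 0.0088, 0.0403]
tcp_rot: [[0.006, -0.018, 1.0], [0.004, 1.0, 0.018], [-1.0, 0.004, 0.006]]
force: [0.6, 8.3, -0.4]
finger_gap: 0.003
```

step_arm:
  motion:
    - [0,0.01,0,0,0,0,0]
    - [0,0.03,0,0,0,0,0]
    - [-0.03,0.05,0,0,0,0,0]
    - [-0.06,0.085,-0.02,0,0,0,0]
    - [-0.08,0.12,-0.04,0,0,0,0]

```text
time_s: 15.8
position: [0.5096, 0.119, 0.117]
tcp_rot: [[0.009, -0.017, 1.0], [0.002, 1.0, 0.017], [-1.0, 0.002, 0.009]]
force: [0.7, 1.5, 0.7]
finger_gap: 0.003
```

step_arm:
  motion:
    - [0,0.035,-0.015,0,0,0,0]
    - [0,0.07,-0.03,0,0,0,0]
    - [0,0.1,-0.04,0,0,0,0]
    - [0,0.1,-0.04,0,0,0,0]
    - [0,0.1,-0.04,0,0,0,0]

```text
time_s: 16.22
position: [0.467, 0.2195, 0.117]
tcp_rot: [[0.01, -0.021, 1.0], [0.001, 1.0, 0.021], [-1.0, 0.001, 0.01]]
force: [-0.1, -1.3, 0.3]
finger_gap: 0.001
```

```bash
python3 d.py; python3 - <<'E'
from e import *
s=snap("top"); w=warp(s,.012,-200,60,-90,80,.4); cv2.imwrite("pics/w4.png",w[:,:,::-1])
E
```

```text
t 16.22 p [0.467  0.2195 0.117 ] yaw 0.0213 F [-0.15 -1.31  0.33] gap 0.001 nose 0.019 tilt [ 0.01   0.001 -1.   ]
```

View pics/w4.png

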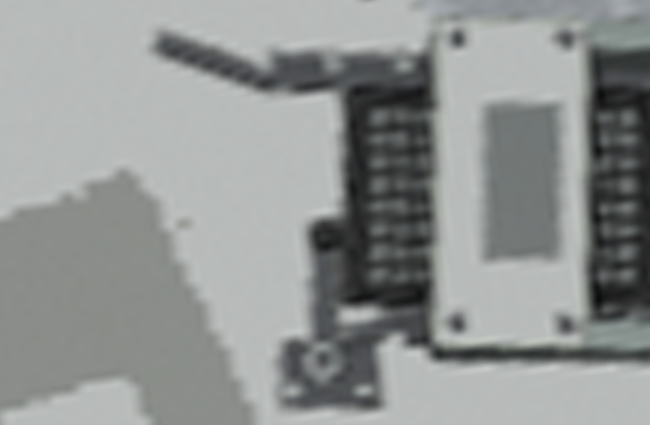

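```bash
python3 -c "
from station import ctrl
print(ctrl.finish_job())"
```

```text
the job is handed in; nothing more can be done
None
```

The plate is home against the rear stop and the latch is shut behind it; I handed the job in at about 16 s of the 67 s allowed.

- **What I did:** I squared the plate with a push on its near long side. Then I pushed it flat down the channel with two fingertips on its trailing end until it stalled at the rear stop, at about 10 N. After backing off, I swung the latch round by its pin with the closed fingertips until it reached its own stop, at about 8 N. The arm then withdrew clear of everything.
- **Plate, last checks:** A top view before I shut the latch put the trailing edge at x about -63 mm, against -63.9 mm when home, and square to the channel. The final view showed no visible shift.
- **Latch, last checks:** In the final view the arm lies along the reader's y to within about 0.03 rad.
- **What disagreed:**
  - The stop was met about 3 mm later than my camera estimate of the reader predicted. I took that as calibration error, because the force rose there and the image agrees.
  - The side push left about 0.08 rad of turn, which I corrected during the main push.
  - While pushing I read an unexplained upward force on the tool of up to 10 N. It pressed the plate down rather than lifting it.
- **Not checked:** I did not measure the bystanders again at the end. No move went near them.

I viewed 10 pictures in all.

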